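# Fold up the three-panel video light

### The arm

A 6-joint arm with a two-finger parallel gripper is mounted at the origin on a cart in front of the work surface, level with it; the furniture and walls round the work are solid. World frame = base frame: x ahead of the robot, y to its left, z up, the work surface at z = 0. Lengths are in m, angles in rad, forces in N, time in s.
With the tool pointing down it reaches from about 0.35 to 0.975 m from the base axis. Payload 17.4 kg.
Tool frame: the origin (TCP) lies midway between the tips of the shut fingers; the grasp point (between the pads) lies r.pinch_z behind it (r.pinch_z is the distance from the TCP to the grasp point, in m); z points along the fingers, y is the line along which they close (so a half turn about z gives the same grasp; the last joint's range is limited). The gripper opens to 85 mm and grips with 20 to 120 N. Pads are 22 mm wide; open, the fingers measure 114 mm over their backs; the gripper's body (76 mm by 85 mm) begins 54 mm behind the grasp point. The pads swing forward as they close: fully open they stand 13 mm farther back than shut.
Start: joints at [1.086, 0.116, 1.442, -0, 1.584, -0.038], TCP at [0.292, 0.609, 0.231] pointing down, gripper open.
Joint ranges: [-2.83, 2.83], [-0.83, 2.19], [0.07, 2.5], [-1.14, 4.28], [0.01, 3], [-2.97, 2.97]. Speed limits (rad/s): [1.89, 1.89, 2.22, 3.14, 3.14, 3.14].

### API

Orientations are given as a unit quaternion [x, y, z, w].
In Python, from station import r gives the robot as it stands.
- The arm moves only by the tool play_rows, never from a script. Its argument "commands" is a list of rows, each an object with "linear": the shift along the tool's x, y, z in units of 100 mm (1.0 is 100 mm), a list of three; "twist": the turn about the tool's z in units of 1.5 rad (1.0 is 1.5 rad). A call has exactly 5 rows; each row is the pose to reach, as a shift and turn from the pose commanded when the call began, along the tool's axes at that moment; what a row does not reach only later rows make up. A row lasts 1/8 s, in which the tool goes at most 62.5 mm and 10.7 degrees, less where a joint would pass 70% of its speed; a pose out of reach is approached as far as the arm can. A call with a number of a shift or a turn outside -1 to 1 is refused whole. A call with a gripper value outside its range is refused whole. "claw" is the gripper command: -1 is fully open, 1 is shut, values between are in proportion, set as the call begins (left out, the last holds). The fingers move at their own pace and stop on an object; the grip force is fixed at half the most. Time passes only in rows, so rows that repeat a pose let the fingers close, or fill a call up. It gives the time, the measured TCP pose, the force, the opening and the grip force at its end, in the units of the state.
- r.read_state(): the state, without advancing time (a new reading comes with each control period).
- r.snapshot(name): name is "scene" or "top" or "wrist"; returns (picture, depth): 400x640x3 uint8, red, green, blue; 400x640 float32, m along the optical axis (not along the pixel's ray), 0 where there is no reading.
- r.get_calibration(name): a dict with "fov_y" (degrees; the focal length in pixels is half the picture's height over the tangent of half this angle, whatever the lens; pixels are square), "cx", "cy" (the principal point, pixels), "position" and "orientation" of the camera in the world. Camera axes: x right, y down, z forward; pixel columns grow to the right and rows downward; lengths in m; the calibration is good to about 2 mm. A picture is of the moment at which its call begins: read the wrist's pose just before it. get_calibration takes no time and is no camera call; for the wrist camera it gives the pose at the moment of the call.
- r.close_job(): hands the job in; it is judged then, once.
Trained networks look in the newest picture that a camera, given by its name, has taken for a name from the list of things; names that differ only in an ending like _2 or _b are one class to them, and where a whole thing is asked for, a point or a joint stands for the part that bears it (a point fixed in the world has none). Each returns a list of dicts, best first, with "p" (0 to 1); they miss things now and then, are a little off and sometimes report something else, mostly with a low value. They report only what shows in the picture. A call takes as long as a camera call.
- r.search_frame(target, camera): "centre" ([x, y, z] in m, in world coordinates, good to about 4 mm: the middle of the surface that is visible of it).
- r.masks_of(target, camera): "mask" (400x640 bool, what is visible of it).
- r.tip_of(target, camera): "centre" ([x, y, z] in m, in world coordinates, good to about 4 mm: a listed point, or the origin of a listed thing).
The state is a dict: "time": time; "q": joint angles; "joint_vel": joint speeds; "tau": joint torques, N m; "ee_pos": TCP position; "eef_rot": TCP orientation; "contact_force": force on the tool from outside, world axes, zero at the start; "moment": the same for the moment, N m; "width": opening from 0.0 (shut) to 1.0 (fully open); "grasp_force": force on a finger pad.
Only numpy, scipy, OpenCV 4.12 (cv2) and the standard library are available. Lean on these libraries where they do the work, as an engineer would, in place of code of your own. Each camera call takes 0.05 s, during which the arm holds its last target. There are 200 camera calls.

### The job

The video call is over: fold up the three-panel light on the desk by pushing its panels. First fold the end panel fully onto the white face of the middle panel, then fold these two together fully against the fixed panel, and last swing the orange catch all the way across the back of the folded pack. Leave the clock, the tape roll, the ink bottle and the phone where they are.

Things in the scene. Friction and masses are not known exactly. Their poses are not given: they have to be found in the camera images.
- video_light: Video light fixed to the desk: black foot 110 x 185 x 12 mm with the fixed panel (122 wide, 12 thick). Origin on the desk under the middle of the fixed panel's white face, which lies in the plane x = 0, from y = +60 to -62 mm, and looks along -x, to the robot; z up. Middle panel hinged at its -y end, catch at its +y end. All panels stand 16 to 126 mm above the desk: white front, dark grey back.
- panel_mid (a joint): Middle panel's upright hinge, rad. 0: in line with the fixed panel, pointing to the light's -y; pi/2: pointing to its -x (towards the robot); pi, its stop: folded parallel to the fixed panel, white face inwards. Starts at 0.15 to 0.5. Stiff friction hinge (0.30 N m): stays where it is left. Not to be turned past 1.0 before the end panel is folded.
- panel_end (a joint): End panel's upright hinge at the far end of the middle panel, rad. 0: in line with the middle panel; grows as it swings towards the middle panel's white face; pi, its stop: flat on it. Starts at 0.2 to 0.8. Light friction hinge (0.06 N m): stays where it is left. Pushing on at its stop turns the middle panel back towards 0, which is harmless.
- catch (a joint): Upright hinge of the orange catch arm, rad. 0: arm points along the light's -x; negative: swung outwards, to its +y; pi/2, its stop: closed, arm points along the light's -y across the back of the folded pack, 5 mm off it. Starts at -0.7 to 0. Friction hinge (0.06 N m): stays where it is left. Arm 70 long, 8 thick, 80 to 120 mm above the desk; axis at x = -41, y = +80 mm of the light.
- mid_hinge (a point): Point on the middle panel's hinge axis, 71 mm above the desk, at x = -10, y = -68 mm in the light's frame. The middle panel is 110 mm wide, from 5 to 115 mm along from this axis. With its joint at 0 its white face is 10 mm and its back 22 mm to the light's +x of the axis, and they turn with it.
- end_hinge (a point): Point on the end panel's hinge axis, 71 mm above the desk. With panel_mid at 0 it is 8.5 mm to +x and 120 mm to -y of mid_hinge (light's frame), and turns with the middle panel. The end panel is 95 mm wide, from 5 to 100 mm along from this axis. With both joints at 0 its white face is 1.5 mm and its back 13.5 mm to +x of the axis, and they turn with it.
- mid_edge (a point): Point on the middle panel's back face at its free edge, half way up.
- end_edge (a point): Point on the end panel's back face at its free edge, half way up.
- catch_tip (a point): Tip of the orange catch arm, 100 mm above the desk.
- travel_clock: Dark travel clock, 45 x 60 x 58 mm, stands loose behind the light; origin under its centre. Not to be moved.
- tape_roll: Roll of brown tape, 92 mm across, 48 mm high, lies behind the light; origin under its centre. Not to be moved.
- ink_bottle: Dark blue ink bottle, 54 x 54 x 62 mm, behind the catch end of the light; origin under its centre. Not to be moved.
- phone: Black phone lying flat in front of the light, 148 x 72 x 9 mm; origin under its centre. Not to be moved.

How it is judged:
On the way, in this order (a step that is already met when the one before it is completed fails the run):
1. the end panel is folded flat onto the middle panel, which has not been turned far (value of joint panel_end above 3.05 rad and value of joint panel_mid below 1 rad), for 0.2 s.
2. both are folded flat against the fixed panel, the catch still open (value of joint each of panel_end, panel_mid above 3.05 rad and value of joint catch below 0.6 rad), for 0.2 s.
At the end, for the whole second after the job is handed in: The end panel's and the middle panel's hinges both stand beyond 3.05 rad (within about 5 degrees of fully folded), the catch beyond 1.42 rad (within about 9 degrees of fully across), and all three are at rest (value of joint each of panel_end, panel_mid above 3.05 rad and value of joint catch above 1.42 rad and velocity of joint panel_end between -0.05 and 0.05 rad/s and velocity of joint panel_mid between -0.05 and 0.05 rad/s and velocity of joint catch between -0.05 and 0.05 rad/s); the robot touches nothing.
It fails at once if the middle panel is turned past 1.0 rad while the end panel is not folded (below 2.8 rad) (value of joint panel_mid above 1 rad and value of joint panel_end below 2.8 rad).
It fails at once if the catch is swung past 0.6 rad while the panels are not folded (value of joint catch above 0.6 rad and value of joint any of panel_mid, panel_end below 3 rad).
It fails at once if the clock, tape roll, ink bottle or phone is moved more than 20 mm (distance of any of travel_clock, tape_roll, ink_bottle, phone from where it was at the start of the episode above 0.02 m).
It fails at once if the clock or ink bottle is tipped over (angle between any of travel_clock, ink_bottle's own z axis and vertical above 0.4 rad).
It also fails if it takes over 61 s, if anything falls off the work surface, if the arm or the gripper's body presses on something with over 40 N, if the wrist force passes 120 N, or if a joint passes its speed limit or range.

## Working session

There is one attempt and no reset: what is moved stays moved. The work goes in short steps, Python scripts to look and compute and a tool call to move; the robot and the scene stay as the last step left them, time stands still between calls to the robot, and variables do not carry over. Pictures are saved under pics/ and viewed, at most 10 in all, crops included, and the job is handed in when it is done.

Besides the shell and the picture viewer there is one more tool, called as name([rows], argument=value, ...), one row to a line, values as JSON. play_rows: Moves the arm, as the interface text tells. Shifts and turns lie within -1 to 1; 1 stands for 100 mm of shift or 1.5 rad of turn. Its arguments: {"type":"object","properties":{"commands":{"type":"array"},"claw":{"type":"number"}},"required":["commands"]}

```bash
mkdir -p pics; ls
python3 - <<'E'
from station import r
import cv2,numpy as np
s=r.read_state();print(s['time'],s['ee_pos'],s['eef_rot'],r.pinch_z)
for c in ("top","scene"):
    p,d=r.snapshot(c);cv2.imwrite(f"pics/{c}0.png",p[:,:,::-1])
    k=r.get_calibration(c);print(c,k)
    for t in ["video_light","mid_hinge","end_hinge","mid_edge","end_edge","catch_tip","travel_clock","tape_roll","ink_bottle","phone"]:
        l=r.tip_of(t,c)
        if l: print(t,np.round(l[0]["centre"],3),round(l[0]["p"],2))
E
```

```text
pics
0.0 [0.29157072 0.60857839 0.23052341] [ 2.21535678e-01  9.75152080e-01 -5.84832048e-04 -1.49182343e-04] 0.0187
top {'fov_y': 56.624064418501355, 'cx': 313.4378004247248, 'cy': 199.46376932620458, 'position': array([0.47400637, 0.02007191, 0.94486814]), 'orientation': array([ 0.70974202, -0.70206692,  0.04106989, -0.04100683])}
video_light [ 0.596 -0.019 -0.001] 0.64
mid_hinge [ 0.569 -0.086  0.069] 0.59
end_hinge [ 0.507 -0.187  0.071] 0.91
mid_edge [ 0.522 -0.193  0.072] 0.61
end_edge [ 0.433 -0.251  0.069] 0.57
catch_tip [0.537 0.124 0.104] 0.63
travel_clock [ 0.723 -0.149  0.001] 0.66
tape_roll [ 0.718 -0.154 -0.002] 0.93
ink_bottle [ 0.71   0.089 -0.   ] 0.89
phone [ 0.424  0.14  -0.001] 0.65
scene {'fov_y': 47.91857769085658, 'cx': 326.0380955937445, 'cy': 197.95841460035265, 'position': array([ 0.15127   , -0.69524783,  0.72000853]), 'orientation': array([ 0.86025677, -0.23496546,  0.11711421, -0.43707412])}
video_light [ 0.599 -0.024  0.001] 0.95
mid_hinge [ 0.575 -0.083  0.073] 0.74
end_hinge [ 0.506 -0.183  0.074] 0.73
mid_edge [ 0.52  -0.192  0.072] 0.9
end_edge [ 0.426 -0.253  0.072] 0.64
catch_tip [0.529 0.119 0.102] 0.67
travel_clock [ 0.717 -0.016 -0.001] 0.9
tape_roll [ 0.723 -0.143  0.002] 0.68
ink_bottle [0.708 0.09  0.004] 0.63
phone [ 0.428  0.136 -0.003] 0.75
```

View pics/top0.png

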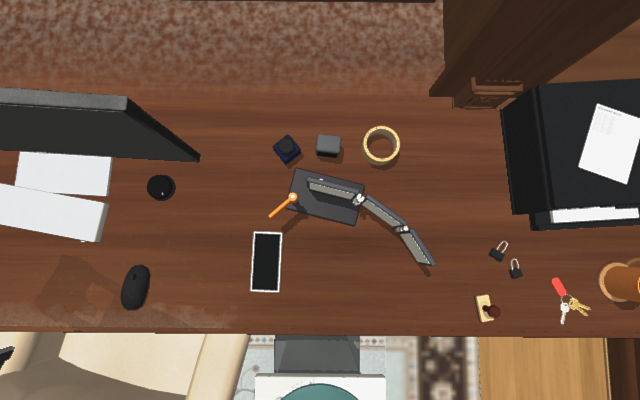

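View pics/scene0.png

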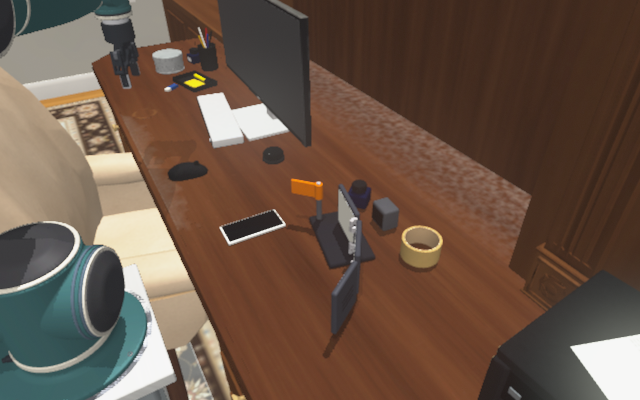

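Top view: catch (orange) at about (283,205), fixed panel (333,190), middle panel (383,212), end panel (418,247). I'll fit the light's pose and joint angles to the network points and the panel tops in the depth image.

```bash
cat > h.py <<'E'
import numpy as np
from station import r
from scipy.spatial.transform import Rotation as Ro
from scipy.optimize import least_squares
def cloud(c):
    p,d=r.snapshot(c);k=r.get_calibration(c);f=200/np.tan(np.radians(k["fov_y"])/2)
    v,u=np.mgrid[:400,:640];m=d>0
    P=np.stack([(u-k["cx"])/f*d,(v-k["cy"])/f*d,d],-1)[m]
    return Ro.from_quat(k["orientation"]).apply(P)+k["position"],p
def rot(t): c,s=np.cos(t),np.sin(t);return np.array([[c,-s],[s,c]])
def light(P): # light-frame parts: rect centres etc. P=x,y,psi,a,e,c
    x,y,psi,a,e,c=P;o=np.array([x,y]);L=rot(psi)
    mh=np.array([-.010,-.068]);eh=mh+rot(-a)@[.0085,-.120]
    ax=np.array([-.041,.080])
    pts=dict(video_light=[0,0],mid_hinge=mh,end_hinge=eh,mid_edge=mh+rot(-a)@[.022,-.115],
      end_edge=eh+rot(-a-e)@[.0135,-.100],catch_tip=ax+rot(c)@[-.070,0])
    rect=[(np.array([.006,-.001]),0,.006,.061),(mh+rot(-a)@[.016,-.060],-a,.006,.055),
          (eh+rot(-a-e)@[.0075,-.0525],-a-e,.006,.0475)]
    return {k:o+L@np.array(v) for k,v in pts.items()},[(o+L@q,t+psi,h,w) for q,t,h,w in rect]
def tolight(P,xy): return rot(-P[2])@(np.array(xy)-P[:2])
def fit(P0,cams=("top","scene"),free=range(6)):
    obs=[];tops=[];free=list(free)
    for c in cams:
        C,_=cloud(c)
        if c=="top":
            T=C[(abs(C[:,2]-.126)<.006)&(np.hypot(C[:,0]-P0[0],C[:,1]-P0[1])<.35)][:,:2];tops.append(T)
        for t in ["video_light","mid_hinge","end_hinge","mid_edge","end_edge","catch_tip"]:
            for l in r.tip_of(t,c)[:1]:
                if l["p"]>.3: obs.append((t,np.array(l["centre"][:2])))
    T=np.concatenate(tops) if tops else np.zeros((0,2))
    def res(z):
        P=np.array(P0,float);P[free]=z;pts,rc=light(P)
        out=[(pts[t]-q)/.004 for t,q in obs]
        if len(T):
            D=[]
            for q,t,h,w in rc:
                l=(T-q)@rot(t);D.append(np.linalg.norm(np.maximum(abs(l)-[h,w],0),axis=1)+.3*np.where(abs(l[:,1])<w,abs(l[:,0]),.006))
            out.append(np.minimum(np.min(D,0),.015)/.003/np.sqrt(len(T))*4)
        return np.concatenate(out)
    s=least_squares(res,np.array(P0,float)[free],loss="soft_l1")
    P=np.array(P0,float);P[free]=s.x;pts,_=light(P)
    print("fit",np.round(P,4),"ntop",len(T))
    for t,q in obs: print(t,np.round((q-pts[t])*1000,1),end="; ")
    print();return P
E
python3 - <<'E'
from h import *
P=fit([.597,-.02,-.22,.35,.4,-.3]);np.save("P.npy",P)
for k,v in light(P)[0].items(): print(k,np.round(v,3))
s=r.read_state();print("tcp light",tolight(P,s['ee_pos'][:2]))
t=Ro.from_quat(s['eef_rot']).as_matrix();print("tool y yaw",np.arctan2(t[1,1],t[0,1]),"want",np.pi/2+P[2])
E
```

```text
fit [ 0.5967 -0.0215 -0.2409  0.4     0.3587 -0.6565] ntop 865
video_light [0.6 0.9]; mid_hinge [ 0.  -3.2]; end_hinge [-1.6 -1.6]; mid_edge [ 2.2 -0.4]; end_edge [0.7 0.2]; catch_tip [0.1 4.7]; video_light [2.6 0.1]; mid_hinge [-0.9  0.5]; end_hinge [-3.6  3.8]; mid_edge [ 2.2 -1. ]; end_edge [-1.8 -1.7]; catch_tip [-1.  -2.1]; 
video_light [ 0.597 -0.021]
mid_hinge [ 0.571 -0.085]
end_hinge [ 0.506 -0.186]
mid_edge [ 0.52 -0.19]
end_edge [ 0.429 -0.252]
catch_tip [0.532 0.121]
tcp light [-0.44658607  0.5392536 ]
tool y yaw 1.1240032375740197 want 1.329937037432134
```

```bash
cat > path.py <<'E'
from h import *
def sup(n): return .0145*abs(n[1])+.011*abs(n[0])
def tool(xy,xy0): d=(np.array(xy)-xy0)*10;return np.round([-d[0],d[1]],3)
def endpath(a,es,s=.075,gap=0):
    mh=np.array([-.010,-.068]);eh=mh+rot(-a)@[.0085,-.120]
    return [eh+rot(-a-e)@[.0135,-s]+rot(-a-e)@[1,0]*(sup(rot(-a-e)@[1,0])+gap) for e in es]
def midpath(as_,s=.09,gap=0):
    mh=np.array([-.010,-.068])
    return [mh+rot(-a)@[.022,-s]+rot(-a)@[1,0]*(sup(rot(-a)@[1,0])+gap) for a in as_]
def catchpath(cs,s=.05,gap=0):
    ax=np.array([-.041,.080])
    return [ax+rot(c)@[-s,.004]+rot(c)@[0,1]*(sup(rot(c)@[0,1])+gap) for c in cs]
E
python3 - <<'E'
from path import *
P=np.load("P.npy");f=lambda l:[print(np.round(x*1000,0)) for x in l]
print("end");f(endpath(P[3],[P[4]],gap=.015));f(endpath(P[3],np.linspace(P[4],3.3,16)))
print("mid");f(midpath([P[3]],gap=.015));f(midpath(np.linspace(P[3],3.2,14)))
print("catch");f(catchpath([P[5]],gap=.015));f(catchpath(np.linspace(P[5],1.65,10)))
for n in ["travel_clock","tape_roll","ink_bottle","phone"]:
    print(n,tolight(P,r.tip_of(n,"scene")[0]["centre"][:2]))
E
```

```text
end
[ -67. -268.]
[ -78. -258.]
[ -92. -251.]
[-105. -241.]
[-115. -228.]
[-123. -212.]
[-128. -198.]
[-130. -184.]
[-129. -169.]
[-125. -153.]
[-118. -139.]
[-107. -125.]
[ -92. -115.]
[ -76. -108.]
[ -63. -103.]
[ -49. -101.]
[ -35. -102.]
mid
[   4. -171.]
[ -10. -166.]
[ -30. -164.]
[ -49. -158.]
[ -68. -148.]
[ -84. -133.]
[ -96. -114.]
[-104.  -95.]
[-108.  -75.]
[-108.  -55.]
[-103.  -34.]
[-93. -15.]
[-78.   2.]
[-59.  15.]
[-39.  24.]
catch
[-58. 140.]
[-67. 128.]
[-79. 119.]
[-88. 107.]
[-93.  94.]
[-95.  82.]
[-95.  69.]
[-90.  55.]
[-80.  43.]
[-67.  34.]
[-53.  29.]
travel_clock [0.11557715 0.0353571 ]
tape_roll [ 0.1524564  -0.09089016]
ink_bottle [0.08138163 0.13600558]
phone [-0.19980978  0.11409859]
```

play_rows([
  {"linear":[-0.1,-0.3,0],"twist":-0.137},
  {"linear":[-0.2,-0.6,0],"twist":-0.137},
  {"linear":[-0.2,-0.9,0],"twist":-0.137},
  {"linear":[-0.2,-1,0],"twist":-0.137},
  {"linear":[-0.2,-1,0],"twist":-0.137},
], claw=1)

```text
time: 2.62
ee_pos: [0.2665, 0.51, 0.2317]
eef_rot: [0.12, 0.993, 0.0, 0.0]
contact_force: [0.9, 0.9, -0.2]
width: -0.0
grasp_force: 0.0
```

play_rows([
  {"linear":[-0.12,-0.2,0],"twist":0},
  {"linear":[-0.24,-0.4,0],"twist":0},
  {"linear":[-0.36,-0.6,0],"twist":0},
  {"linear":[-0.48,-0.8,0],"twist":0},
  {"linear":[-0.55,-1,0],"twist":0},
])

```text
time: 3.25
ee_pos: [0.2965, 0.398, 0.2314]
eef_rot: [0.121, 0.993, 0.0, 0.0]
contact_force: [-0.4, 0.9, 0.2]
width: -0.001
grasp_force: 0.0
```

play_rows([
  {"linear":[-0.12,-0.2,0],"twist":0},
  {"linear":[-0.24,-0.4,0],"twist":0},
  {"linear":[-0.36,-0.6,0],"twist":0},
  {"linear":[-0.48,-0.8,0],"twist":0},
  {"linear":[-0.55,-1,0],"twist":0},
])

```text
time: 3.88
ee_pos: [0.3256, 0.2879, 0.2313]
eef_rot: [0.121, 0.993, 0.0, 0.0]
contact_force: [-0.1, 0.6, 0.5]
width: 0.002
grasp_force: 0.0
```

play_rows([
  {"linear":[-0.12,-0.2,0],"twist":0},
  {"linear":[-0.24,-0.4,0],"twist":0},
  {"linear":[-0.36,-0.6,0],"twist":0},
  {"linear":[-0.48,-0.8,0],"twist":0},
  {"linear":[-0.55,-1,0],"twist":0},
])

```text
time: 4.5
ee_pos: [0.3549, 0.1778, 0.2313]
eef_rot: [0.121, 0.993, 0.0, 0.0]
contact_force: [0.3, -0.1, 0.6]
width: 0.001
grasp_force: 0.0
```

play_rows([
  {"linear":[-0.12,-0.2,0],"twist":0},
  {"linear":[-0.24,-0.4,0],"twist":0},
  {"linear":[-0.36,-0.6,0],"twist":0},
  {"linear":[-0.48,-0.8,0],"twist":0},
  {"linear":[-0.55,-1,0],"twist":0},
])

```text
time: 5.12
ee_pos: [0.3842, 0.0677, 0.2312]
eef_rot: [0.121, 0.993, 0.0, 0.0]
contact_force: [0.7, -0.3, 0.0]
width: 0.001
grasp_force: 0.0
```

play_rows([
  {"linear":[-0.12,-0.2,0],"twist":0},
  {"linear":[-0.24,-0.4,0],"twist":0},
  {"linear":[-0.36,-0.6,0],"twist":0},
  {"linear":[-0.48,-0.8,0],"twist":0},
  {"linear":[-0.55,-1,0],"twist":0},
])

```text
time: 5.75
ee_pos: [0.4136, -0.0425, 0.2313]
eef_rot: [0.121, 0.993, 0.0, 0.0]
contact_force: [0.4, -0.0, -0.9]
width: -0.001
grasp_force: 0.0
```

play_rows([
  {"linear":[-0.12,-0.2,0],"twist":0},
  {"linear":[-0.24,-0.4,0],"twist":0},
  {"linear":[-0.36,-0.6,0],"twist":0},
  {"linear":[-0.48,-0.8,0],"twist":0},
  {"linear":[-0.55,-1,0],"twist":0},
])

```text
time: 6.38
ee_pos: [0.443, -0.1526, 0.2313]
eef_rot: [0.12, 0.993, 0.0, 0.0]
contact_force: [0.3, -1.0, 0.1]
width: -0.002
grasp_force: 0.0
```

play_rows([
  {"linear":[-0.12,-0.2,0],"twist":0},
  {"linear":[-0.24,-0.4,0],"twist":0},
  {"linear":[-0.36,-0.6,0],"twist":0},
  {"linear":[-0.48,-0.8,0],"twist":0},
  {"linear":[-0.5,-1,0],"twist":0},
])

```text
time: 7.0
ee_pos: [0.4684, -0.262, 0.231]
eef_rot: [0.12, 0.993, 0.0, -0.0]
contact_force: [-0.6, 0.7, 0.1]
width: 0.002
grasp_force: 0.0
```

```bash
cat > st.py <<'E'
from path import *
P=np.load("P.npy");s=r.read_state();print(s['time'],tolight(P,s['ee_pos'][:2])*1000,s['ee_pos'][2],s['contact_force'],s['q'])
E
python3 st.py
```

```text
7.0 [ -67.22110747 -264.18686372] 0.23098518582588531 [-0.56470998  0.70217873  0.11859279] [-5.57496075e-01 -1.87164094e-01  1.73733014e+00  1.49689612e-05
  1.59211797e+00 -1.88719705e+00]
```

play_rows([
  {"linear":[-0.05,-0.06,0.2],"twist":0},
  {"linear":[-0.05,-0.06,0.4],"twist":0},
  {"linear":[-0.05,-0.06,0.6],"twist":0},
  {"linear":[-0.05,-0.06,0.8],"twist":0},
  {"linear":[-0.05,-0.06,1],"twist":0},
])

```text
time: 7.62
ee_pos: [0.4716, -0.2672, 0.1299]
eef_rot: [0.12, 0.993, 0.0, -0.0]
contact_force: [-0.4, -0.2, -0.5]
width: 0.0
grasp_force: 0.0
```

play_rows([
  {"linear":[0,0,0.2],"twist":0},
  {"linear":[0,0,0.4],"twist":0},
  {"linear":[0,0,0.55],"twist":0},
  {"linear":[0,0,0.62],"twist":0},
  {"linear":[0,0,0.62],"twist":0},
])

```text
time: 8.25
ee_pos: [0.4716, -0.2676, 0.0691]
eef_rot: [0.12, 0.993, 0.0, -0.0]
contact_force: [0.4, -0.5, -0.4]
width: 0.002
grasp_force: 0.0
```

play_rows([
  {"linear":[0.16,0.12,0],"twist":0},
  {"linear":[0.3,0.19,0],"twist":0},
  {"linear":[0.43,0.29,0],"twist":0},
  {"linear":[0.53,0.42,0],"twist":0},
  {"linear":[0.61,0.58,0],"twist":0},
])

```text
time: 8.88
ee_pos: [0.4259, -0.1958, 0.0695]
eef_rot: [0.121, 0.993, -0.0, 0.0]
contact_force: [0.4, -1.7, 1.0]
width: -0.002
grasp_force: 0.0
```

```bash
python3 st.py
python3 - <<'E'
from path import *
P=np.load("P.npy");Q=P.copy();Q[4]=1.2
fit(Q,("top",),[3,4,5])
E
```

```text
8.875 [-124.31663071 -210.03998749] 0.06947605709056107 [ 0.44071003 -1.7213975   1.02296433] [-4.85304192e-01 -2.56309385e-01  2.06126962e+00 -4.31175131e-05
  1.33626948e+00 -1.81443245e+00]
fit [ 0.5967 -0.0215 -0.2409  0.3826  1.5606 -0.6822] ntop 783
video_light [ 0.8 -2.6]; mid_hinge [-1.9 -2.6]; end_hinge [-3.7 -2. ]; mid_edge [ 2.5 -0.6]; end_edge [-0.4 -1. ]; catch_tip [-2.7  4.3];
```

play_rows([
  {"linear":[0.05,0.14,0],"twist":0},
  {"linear":[0.07,0.28,0],"twist":0},
  {"linear":[0.06,0.43,0],"twist":0},
  {"linear":[0.02,0.59,0],"twist":0},
  {"linear":[-0.05,0.71,0],"twist":0},
])

```text
time: 9.85
ee_pos: [0.4488, -0.1278, 0.0694]
eef_rot: [0.12, 0.993, 0.0, 0.0]
contact_force: [-0.8, -0.2, -0.8]
width: 0.0
grasp_force: 0.0
```

play_rows([
  {"linear":[-0.11,0.12,0],"twist":0},
  {"linear":[-0.24,0.18,0],"twist":0},
  {"linear":[-0.38,0.2,0],"twist":0},
  {"linear":[-0.48,0.2,0],"twist":0},
  {"linear":[-0.55,0.2,0],"twist":0},
])

```text
time: 10.48
ee_pos: [0.5066, -0.1231, 0.069]
eef_rot: [0.121, 0.993, 0.0, -0.0]
contact_force: [-3.4, 2.0, -0.7]
width: -0.0
grasp_force: 0.0
```

```bash
python3 st.py
python3 - <<'E'
from path import *
import cv2
P=np.load("P.npy");Q=P.copy();Q[4]=3.0
fit(Q,("top","scene"),[3,4,5])
p,d=r.snapshot("scene");cv2.imwrite("pics/s1.png",cv2.resize(p[130:370,220:480,::-1],None,fx=2,fy=2))
E
```

```text
10.475 [ -63.28822255 -120.18483034] 0.06896492423659516 [-3.44957907  1.99605676 -0.65465775] [-2.87249981e-01 -1.28407593e-01  1.95353974e+00 -5.74955611e-05
  1.31745247e+00 -1.61624984e+00]
fit [ 0.5967 -0.0215 -0.2409  0.357   3.0097 -0.6845] ntop 365
video_light [-0.3 -3.6]; mid_hinge [-0.6  0.2]; catch_tip [-0.7  1.2]; video_light [ 0.5 -2.4]; mid_hinge [2.9 0.5]; end_hinge [-2.1  2.4]; mid_edge [ 3.9 -0.9]; end_edge [0.4 1.1]; catch_tip [-0.1 -0.1];
```

View pics/s1.png

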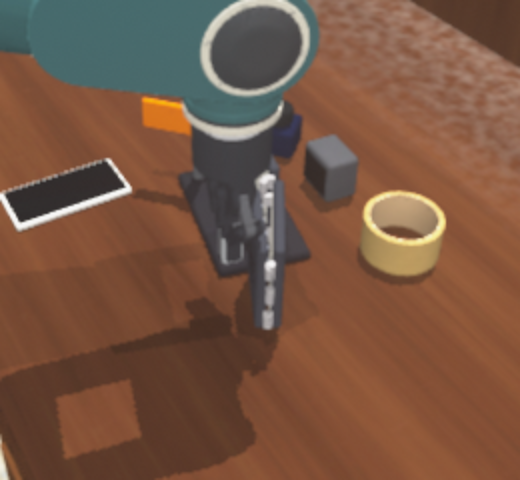

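The end panel is almost flat on the middle panel and the force is rising. I'll push 15 mm further to seat it, then back off and lift.

play_rows([
  {"linear":[-0.04,-0.01,0],"twist":0},
  {"linear":[-0.08,-0.03,0],"twist":0},
  {"linear":[-0.12,-0.04,0],"twist":0},
  {"linear":[-0.15,-0.05,0],"twist":0},
  {"linear":[-0.15,-0.05,0],"twist":0},
])

```text
time: 11.85
ee_pos: [0.5199, -0.1313, 0.0692]
eef_rot: [0.12, 0.993, -0.0, 0.0]
contact_force: [-0.5, 0.1, -0.1]
width: 0.003
grasp_force: 0.0
```

play_rows([
  {"linear":[0.1,0.03,0],"twist":0},
  {"linear":[0.3,0.1,-0.1],"twist":0},
  {"linear":[0.3,0.1,-0.4],"twist":0},
  {"linear":[0.3,0.1,-0.7],"twist":0},
  {"linear":[0.3,0.1,-0.9],"twist":0},
])

```text
time: 12.48
ee_pos: [0.4927, -0.1141, 0.1608]
eef_rot: [0.12, 0.993, -0.0, 0.001]
contact_force: [-0.1, -0.2, -0.2]
width: 0.001
grasp_force: 0.0
```

```bash
python3 st.py
python3 - <<'E'
from path import *
P=np.load("P.npy");Q=P.copy();Q[3]=.25;Q[4]=3.14
Q=fit(Q,("top","scene"),[3,4,5])
for a in (Q[3],):
  print(midpath([a],gap=.02),midpath(np.linspace(a,3.2,16)))
E
```

```text
12.475 [ -78.90240464 -114.76865254] 0.1608229134806196 [-0.09431036 -0.21084966 -0.20196447] [-2.77963822e-01 -2.33481779e-01  1.89015541e+00 -6.69777374e-05
  1.48337516e+00 -1.60756923e+00]
fit [ 0.5967 -0.0215 -0.2409  0.2394  3.0827 -0.7072] ntop 363
video_light [0.8 0.9]; mid_hinge [-1.6 -0.5]; catch_tip [1. 1.]; video_light [ -75.1 -170.9]; mid_hinge [0.3 0.1]; end_hinge [0.6 4.9]; mid_edge [ 0.4 -0.4]; end_edge [-0.4 -1.3]; catch_tip [-1.2 -0.9]; 
[array([ 0.02318035, -0.16874257])] [array([ 0.00375089, -0.16399958]), array([-0.01354997, -0.16566837]), array([-0.03154454, -0.16387669]), array([-0.04947312, -0.15828834]), array([-0.06642721, -0.14876915]), array([-0.08141743, -0.13544629]), array([-0.09346289, -0.11874057]), array([-0.10174603, -0.10046823]), array([-0.10675305, -0.08351438]), array([-0.10837707, -0.06520565]), array([-0.10614506, -0.04627083]), array([-0.09977214, -0.0276193 ]), array([-0.08922974, -0.01027896]), array([-0.07478923,  0.00469043]), array([-0.05703254,  0.01629782]), array([-0.03851631,  0.02382119])]
```

play_rows([
  {"linear":[-0.2,-0.1,0],"twist":0},
  {"linear":[-0.4,-0.2,0],"twist":0},
  {"linear":[-0.65,-0.35,0],"twist":0},
  {"linear":[-0.9,-0.5,0],"twist":0},
  {"linear":[-1,-0.57,0],"twist":0},
])

```text
time: 13.8
ee_pos: [0.5769, -0.1943, 0.1589]
eef_rot: [0.121, 0.993, 0.0, -0.0]
contact_force: [0.1, -0.0, -0.0]
width: -0.003
grasp_force: 0.0
```

play_rows([
  {"linear":[-0.06,0,0.1],"twist":0},
  {"linear":[-0.06,0,0.35],"twist":0},
  {"linear":[-0.06,0,0.6],"twist":0},
  {"linear":[-0.06,0,0.85],"twist":0},
  {"linear":[-0.06,0,0.92],"twist":0},
])

```text
time: 14.42
ee_pos: [0.5812, -0.194, 0.0654]
eef_rot: [0.12, 0.993, 0.0, -0.001]
contact_force: [0.5, 0.6, 0.7]
width: -0.0
grasp_force: 0.0
```

```bash
python3 st.py
python3 - <<'E'
from path import *
P=np.load("P.npy");Q=P.copy();Q[3]=.25;Q[4]=3.14
fit(Q,("top","scene"),[3,4,5])
E
```

```text
14.425 [  26.04047731 -171.30029175] 0.06535856415560727 [0.51173297 0.58971825 0.71960766] [-3.63905028e-01  7.73575243e-02  1.75817347e+00  7.09818487e-05
  1.30868585e+00 -1.69384642e+00]
fit [ 0.5967 -0.0215 -0.2409  0.2345  3.1115 -0.6732] ntop 595
video_light [ 0.1 -0.9]; mid_hinge [-2.  -0.7]; end_edge [ 1.6 -4.3]; catch_tip [1.5 0.3]; video_light [ 0.9 -0.4]; mid_hinge [1.4 1.5]; end_hinge [-1.5  1.2]; mid_edge [1.2 0.1]; end_edge [-3.5  0.6]; catch_tip [-1.6 -0.2];
```

play_rows([
  {"linear":[0.22,0.05,0],"twist":0},
  {"linear":[0.39,0.05,0],"twist":0},
  {"linear":[0.57,0.07,0],"twist":0},
  {"linear":[0.75,0.13,0],"twist":0},
  {"linear":[0.92,0.22,0],"twist":0},
])

```text
time: 15.75
ee_pos: [0.4977, -0.1518, 0.0679]
eef_rot: [0.121, 0.993, -0.0, 0.001]
contact_force: [3.2, -3.1, 4.2]
width: 0.0
grasp_force: 0.0
```

play_rows([
  {"linear":[0.15,0.14,0],"twist":0},
  {"linear":[0.27,0.3,0],"twist":0},
  {"linear":[0.36,0.49,0],"twist":0},
  {"linear":[0.41,0.66,0],"twist":0},
  {"linear":[0.42,0.84,0],"twist":0},
])

```text
time: 16.38
ee_pos: [0.4771, -0.0588, 0.0672]
eef_rot: [0.12, 0.993, -0.0, -0.0]
contact_force: [-2.0, -2.8, 1.7]
width: -0.002
grasp_force: 0.0
```

```bash
python3 st.py
python3 - <<'E'
from path import *
P=np.load("P.npy");Q=P.copy();Q[3]=1.9;Q[4]=3.14
fit(Q,("top","scene"),[3,4,5])
E
```

```text
16.375 [-107.23621     -64.77986385] 0.0672169190542843 [-1.96661253 -2.77541636  1.71553285] [-1.75610132e-01 -2.23853076e-01  2.03876718e+00 -1.19309303e-04
  1.32709291e+00 -1.50543488e+00]
fit [ 0.5967 -0.0215 -0.2409  2.2465  3.0818 -3.6833] ntop 403
video_light [-2.9 -0.9]; mid_hinge [-1.7  1.5]; catch_tip [ 92.3 -29.9]; video_light [ 3.1 -1.7]; mid_hinge [3.7 2.1]; end_hinge [-2.5  7. ]; mid_edge [-2.8  0.9]; catch_tip [ 92.7 -31. ];
```

play_rows([
  {"linear":[-0.02,0.19,0],"twist":0},
  {"linear":[-0.08,0.37,0],"twist":0},
  {"linear":[-0.19,0.55,0],"twist":0},
  {"linear":[-0.33,0.7,0],"twist":0},
  {"linear":[-0.46,0.76,0],"twist":0},
])

```text
time: 17.7
ee_pos: [0.5413, 0.004, 0.067]
eef_rot: [0.12, 0.993, 0.0, -0.0]
contact_force: [-2.4, -1.2, 0.5]
width: 0.001
grasp_force: 0.0
```

play_rows([
  {"linear":[-0.05,0.02,0],"twist":0},
  {"linear":[-0.09,0.03,0],"twist":0},
  {"linear":[-0.12,0.03,0],"twist":0},
  {"linear":[-0.14,0.03,0],"twist":0},
  {"linear":[-0.16,0.03,0],"twist":0},
])

```text
time: 18.32
ee_pos: [0.5553, 0.002, 0.0671]
eef_rot: [0.121, 0.993, 0.0, -0.002]
contact_force: [-26.6, 5.3, 11.0]
width: 0.002
grasp_force: 0.0
```

```bash
python3 st.py
```

```text
18.325 [-45.80903978  12.88411247] 0.06714099390237832 [-26.64538588   5.28122523  10.95125122] [-4.25987545e-02 -4.81979936e-02  1.88209972e+00  4.25023575e-04
  1.31083541e+00 -1.37181825e+00]
```

The pack is at its stop, with 27 N on the fingers. I'll retreat and lift, moving toward the catch's outer side.

play_rows([
  {"linear":[0,0,0],"twist":0},
  {"linear":[0.2,0,0],"twist":0},
  {"linear":[0.35,0,-0.3],"twist":0},
  {"linear":[0.35,0,-0.7],"twist":0},
  {"linear":[0.35,0,-1],"twist":0},
])

```text
time: 18.95
ee_pos: [0.5227, 0.01, 0.1694]
eef_rot: [0.121, 0.993, -0.0, 0.001]
contact_force: [-0.4, -0.2, 0.1]
width: 0.001
grasp_force: 0.0
```

play_rows([
  {"linear":[0,0.2,0],"twist":0},
  {"linear":[0,0.4,0],"twist":0},
  {"linear":[0,0.6,0],"twist":0},
  {"linear":[0,0.8,0],"twist":0},
  {"linear":[0,1,0],"twist":0},
])

```text
time: 19.58
ee_pos: [0.5466, 0.1089, 0.1669]
eef_rot: [0.12, 0.993, -0.0, -0.0]
contact_force: [-1.2, 0.1, 0.4]
width: 0.0
grasp_force: 0.0
```

```bash
python3 st.py
python3 - <<'E'
from path import *
import cv2
P=np.load("P.npy");Q=P.copy();Q[3]=3.1;Q[4]=3.1
Q=fit(Q,("top","scene"),[3,4,5])
print(Q,np.round(catchpath([Q[5]],gap=.015),3),np.round(catchpath(np.linspace(Q[5],1.6,11)),3))
p,d=r.snapshot("scene");cv2.imwrite("pics/s2.png",cv2.resize(p[130:330,220:480,::-1],None,fx=2.5,fy=2.5))
E
```

```text
19.575 [-79.76600776 114.62954363] 0.1668637393598285 [-1.24834164  0.12097559  0.39945141] [ 1.50865067e-01 -1.16324712e-01  1.77844382e+00 -2.48505195e-05
  1.48008561e+00 -1.17904234e+00]
fit [ 0.5967 -0.0215 -0.2409  3.1298  3.1188 -0.6605] ntop 773
video_light [-0.7 -1.8]; mid_hinge [-1.   1.8]; end_hinge [-1.4 -0.6]; mid_edge [2.1 1.4]; end_edge [ 1.9 -2.1]; catch_tip [  52.7 -185.2]; video_light [ 2.6 -0.9]; mid_hinge [-0.4  0.1]; end_hinge [-2.6  3.4]; mid_edge [-1.1 -1.2]; end_edge [-3.6  1.7]; catch_tip [-1.6  0.8]; 
[ 0.59672519 -0.02146701 -0.24085929  3.12981729  3.11877194 -0.66049661] [[-0.058  0.14 ]] [[-0.067  0.128]
 [-0.077  0.121]
 [-0.086  0.11 ]
 [-0.091  0.098]
 [-0.095  0.088]
 [-0.096  0.077]
 [-0.094  0.065]
 [-0.088  0.053]
 [-0.08   0.043]
 [-0.068  0.034]
 [-0.055  0.03 ]]
```

View pics/s2.png

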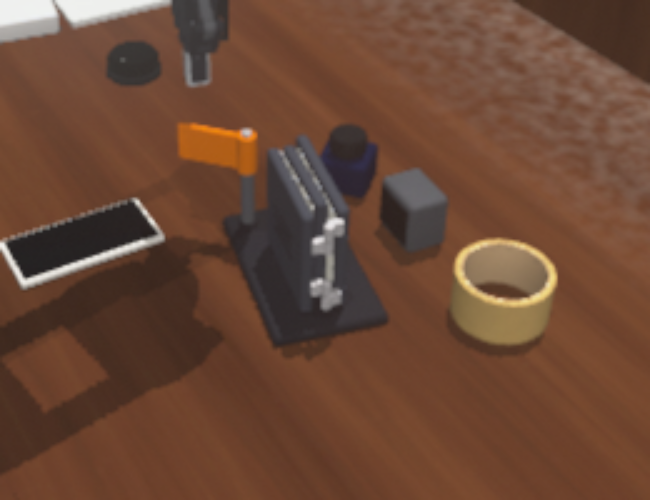

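The picture shows the pack folded flat, with the catch (orange, about (215,145) in the crop) still open. Next I'll swing the catch.

play_rows([
  {"linear":[-0.1,0.15,0],"twist":0},
  {"linear":[-0.22,0.31,0],"twist":0},
  {"linear":[-0.22,0.31,0.3],"twist":0},
  {"linear":[-0.22,0.31,0.65],"twist":0},
  {"linear":[-0.22,0.31,0.87],"twist":0},
])

```text
time: 20.95
ee_pos: [0.5752, 0.1327, 0.0784]
eef_rot: [0.12, 0.993, -0.0, -0.001]
contact_force: [0.0, -0.1, 0.5]
width: -0.0
grasp_force: 0.0
```

play_rows([
  {"linear":[0.09,-0.16,0],"twist":0},
  {"linear":[0.19,-0.25,0],"twist":0},
  {"linear":[0.28,-0.36,0],"twist":0},
  {"linear":[0.33,-0.48,0],"twist":0},
  {"linear":[0.37,-0.58,0],"twist":0},
])

```text
time: 21.58
ee_pos: [0.5252, 0.0841, 0.0811]
eef_rot: [0.12, 0.993, 0.0, 0.001]
contact_force: [2.4, 1.4, 3.4]
width: -0.004
grasp_force: 1.8
```

play_rows([
  {"linear":[0.01,-0.11,0],"twist":0},
  {"linear":[-0.01,-0.23,0],"twist":0},
  {"linear":[-0.07,-0.35,0],"twist":0},
  {"linear":[-0.15,-0.45,0],"twist":0},
  {"linear":[-0.27,-0.53,0],"twist":0},
])

```text
time: 22.2
ee_pos: [0.5393, 0.0259, 0.08]
eef_rot: [0.12, 0.993, -0.0, -0.0]
contact_force: [-1.0, 1.2, 1.1]
width: 0.002
grasp_force: 0.0
```

play_rows([
  {"linear":[-0.04,-0.02,0],"twist":0},
  {"linear":[-0.07,-0.03,0],"twist":0},
  {"linear":[-0.09,-0.03,0],"twist":0},
  {"linear":[-0.1,-0.03,0],"twist":0},
  {"linear":[-0.11,-0.03,0],"twist":0},
])

```text
time: 22.82
ee_pos: [0.5484, 0.0216, 0.0802]
eef_rot: [0.12, 0.993, 0.0, -0.001]
contact_force: [-10.8, 1.8, 2.4]
width: -0.0
grasp_force: 0.0
```

```bash
python3 st.py
```

```text
22.825 [-57.16369205  30.25811008] 0.08018306321097585 [-10.83387207   1.79129881   2.40211404] [-7.31585054e-03 -7.55714627e-02  1.88566700e+00  2.30639476e-04
  1.33276205e+00 -1.33718715e+00]
```

The catch is at its stop, with 11 N on the fingers and the finger at x = -57 mm as expected. I'll press a little more, then retreat and check.

play_rows([
  {"linear":[-0.02,0,0],"twist":0},
  {"linear":[-0.02,0,0],"twist":0},
  {"linear":[0.1,0,0],"twist":0},
  {"linear":[0.3,0,0],"twist":0},
  {"linear":[0.5,0,0],"twist":0},
])

```text
time: 23.45
ee_pos: [0.4998, 0.0334, 0.0804]
eef_rot: [0.12, 0.993, 0.0, 0.0]
contact_force: [0.2, -0.4, -0.2]
width: -0.001
grasp_force: 0.0
```

play_rows([
  {"linear":[0.1,0.2,-0.2],"twist":0},
  {"linear":[0.2,0.4,-0.4],"twist":0},
  {"linear":[0.3,0.6,-0.6],"twist":0},
  {"linear":[0.3,0.8,-0.8],"twist":0},
  {"linear":[0.3,1,-1],"twist":0},
])

```text
time: 24.08
ee_pos: [0.495, 0.1383, 0.1813]
eef_rot: [0.12, 0.993, 0.0, 0.001]
contact_force: [0.1, 0.1, -1.1]
width: 0.002
grasp_force: 0.0
```

play_rows([
  {"linear":[0,0.3,0],"twist":0},
  {"linear":[0,0.6,0],"twist":0},
  {"linear":[0,0.8,0],"twist":0},
  {"linear":[0,1,0],"twist":0},
  {"linear":[0,1,0],"twist":0},
])

```text
time: 24.7
ee_pos: [0.5191, 0.2355, 0.1801]
eef_rot: [0.12, 0.993, -0.0, -0.0]
contact_force: [-0.5, 0.6, -0.5]
width: -0.003
grasp_force: 0.0
```

```bash
python3 st.py
python3 - <<'E'
from path import *
import cv2
P=np.load("P.npy");Q=P.copy();Q[3]=3.1;Q[4]=3.1;Q[5]=1.5
Q=fit(Q,("top","scene"),[3,4,5])
p,d=r.snapshot("scene");cv2.imwrite("pics/s3.png",cv2.resize(p[130:330,220:480,::-1],None,fx=2.5,fy=2.5))
E
```

```text
24.7 [-136.69035557  230.97907649] 0.1800913968113023 [-0.49601169  0.56958213 -0.54547066] [ 3.81092587e-01 -9.45222302e-02  1.73673841e+00 -1.51717857e-05
  1.49976378e+00 -9.49461615e-01]
fit [ 0.5967 -0.0215 -0.2409  3.1331  3.1282  1.5828] ntop 823
video_light [ 1.6 -0.8]; mid_hinge [-3.2  0.1]; end_hinge [-2.2 -1.9]; mid_edge [1.7 1. ]; end_edge [ 2.5 -1.6]; catch_tip [1.9 7.4]; video_light [-0.   0.3]; mid_hinge [ 1.  -0.1]; mid_edge [-0.2 -1.7]; end_edge [-7.4  0.3]; catch_tip [-0.4  2.4];
```

View pics/s3.png

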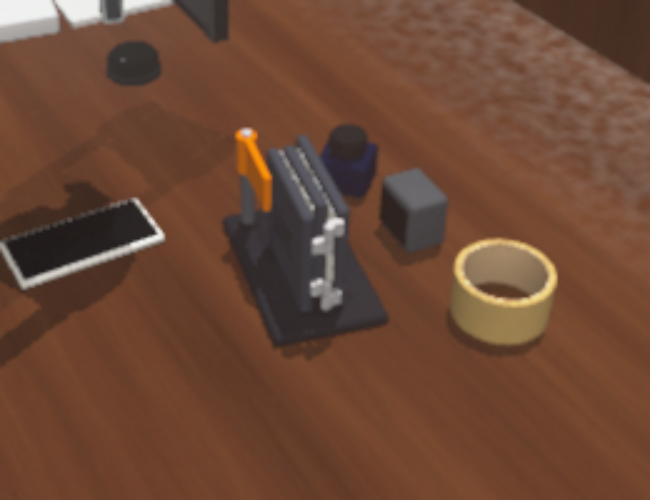

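The picture shows the pack folded, the catch across its back (orange, about (255,170)) and the other objects where they were. I'll hand it in.

```bash
python3 -c "
from station import r
print(r.close_job())"
```

```text
the job is handed in; nothing more can be done
None
```

I folded the light and handed the job in at about 25 s of the 61 s limit. From the cameras the middle and end panels measure about 3.13 rad each and the catch about 1.58 rad. The clock, tape roll, ink bottle and phone look undisturbed, and no verdict came back on hand-in.

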